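# Fish a slide rack out from behind the splash guard

### The arm

A 6-joint arm with a two-finger parallel gripper is mounted at the origin on the work surface. World frame = base frame: x ahead of the robot, y to its left, z up, the work surface at z = 0. Lengths are in mm, angles in rad, forces in N, time in s.
With the tool pointing down it reaches from about 275 to 1000 mm from the base axis. Payload 8.4 kg.
Tool frame: the origin (TCP) lies midway between the tips of the shut fingers; the grasp point (between the pads) lies 19 mm behind it; z points along the fingers, y is the line along which they close (so a half turn about z gives the same grasp; the last joint's range is limited). The gripper opens to 85 mm and grips with 20 to 120 N. Pads are 22 mm wide; open, the fingers measure 114 mm over their backs; the gripper's body (76 mm by 85 mm) begins 54 mm behind the grasp point. The pads swing forward as they close: fully open they stand 13 mm farther back than shut.
Start: joints at [1.291, 0.353, 1.633, -0, 1.155, -0.002], TCP at [171.399, 601.041, 231.281] pointing down, gripper open.
Joint ranges: [-2.63, 2.63], [-0.92, 2.1], [0.06, 2.66], [-1.3, 4.44], [0, 2.69], [-3.02, 3.02]. Speed limits (rad/s): [2.22, 2.22, 2.79, 3.14, 3.14, 3.14].

### API

Orientations are given as [roll, pitch, yaw] about the fixed x, y, z axes, in that order (R = Rz(yaw) Ry(pitch) Rx(roll)).
In Python, from rig import monitor, imaging, r gives the robot as it stands.
- The arm moves only by the tool drive_tool, never from a script. Its argument "plan" is a list of rows, each an object of numbers: "x", "y", "z": the shift along the tool's x, y, z in units of 50 mm (1.0 is 50 mm); "ax", "ay", "az": the turn, a rotation vector about the tool's x, y, z in units of 6 degrees (1.0 is 6 degrees); "hand": the finger opening in mm, from 0 to 85.4. In form: [{"x": .., "y": .., "z": .., "ax": .., "ay": .., "az": .., "hand": ..}, ...]. A call has 1 to 8 rows; each row is the pose to reach, as a shift and turn from the pose commanded when the call began, along the tool's axes at that moment; what a row does not reach only later rows make up. A row lasts 1/10 s, in which the tool goes at most 50 mm and 8.59 degrees, less where a joint would pass 70% of its speed; a pose out of reach is approached as far as the arm can. A call with a gripper value outside its range is refused whole. The fingers move at their own pace and stop on an object; "grip_force" is the grip in N (left out, the last holds). Time passes only in rows, so rows that repeat a pose let the fingers close. It gives the time, the measured TCP pose, the force, the opening and the grip force at its end, in the units of the state.
- monitor.sense(): the state, without advancing time (a new reading comes with each control period).
- imaging.grab_frame(name): name is "scene" or "top" or "wrist"; returns the picture (400x640x3 uint8, red, green, blue); there is no depth.
- imaging.camera_info(name): a dict with "mtx" (3x3 intrinsics, pixels), "R" (3x3) and "t" (3): a world point X has camera coordinates R X + t. Camera axes: x right, y down, z forward; pixel columns grow to the right and rows downward; lengths in mm; the calibration is good to about 2 mm. The wrist camera is an equidistant fisheye: a pixel r from the principal point sees the ray r / f radians off the axis. A picture is of the moment at which its call begins: read the wrist's pose just before it. camera_info takes no time and is no camera call; for the wrist camera it gives the pose at the moment of the call.
- r.sign_off(): hands the job in; it is judged then, once.
The state is a dict: "clock": time; "qpos": joint angles; "qvel": joint speeds; "joint_efforts": joint torques, N m; "eef_pos": TCP position; "tcp_rot": TCP orientation; "contact_force": force on the tool from outside, world axes, zero at the start; "wrist_torque": the same for the moment, N m; "opening": opening from 0.0 (shut) to 1.0 (fully open); "grasp_force": force on a finger pad.
Only numpy, scipy, OpenCV 4.12 (cv2) and the standard library are available. Lean on these libraries where they do the work, as an engineer would, in place of code of your own. Each camera call takes 0.05 s, during which the arm holds its last target. There are 200 camera calls.

### The job

The empty wire slide rack has slid out of hand's reach behind the clear splash guard under the reagent shelf. Take the hooked rod from its rest, reach it in under the guard, draw the rack out with it until the whole rack is clear of the shelf, and lay the rod back on its rest with the hook hanging down; then lift the rack by its bail and set it down gently, flat in the open staining dish. Keep the rack upright, do not strike the shelf or guard, do not take hold of the rack while it is under the shelf, and leave the covered dish, the jar and the slide box where they are.

Things in the scene. Friction and masses are not known exactly. Their poses are not given: they have to be found in the camera images.
- shelf: Fixed steel wire reagent shelf, 360 wide (x), 380 deep, wires 266 to 274 above the bench, on 25 square posts 165 either side of the middle, 110 and 355 in from the front edge. Origin on the bench below the middle of the front edge; +y out to the open bench, -y in under the shelf, z up. A grey supply box stands at the back, 315 in; the bench before it is free.
- guard_edge (a point): Middle of the lower edge of the fixed clear splash guard hung below the shelf over its whole width: a 6 sheet with an aluminium edge strip, 90 to 99 in from the shelf's front edge. This underside is 110 above the bench; below it the way is open, above it closed up to the shelf.
- rack: Empty loose steel slide rack, 0.18 to 0.29 kg. Origin at the middle of its underside; 90 long (y), 70 wide (x), z up. Solid end plates 3 thick, sides of wire, all 38 high; wire bottom 4 to 10 up; open above. A 6 wire bail in the plane x = 0 rises inside each end plate to 60, then slopes to a top bar. Both ends alike. Starts behind the guard, yaw within 0.4 of the shelf's; it drags by an end plate.
- rack_centre (a point): Middle of the rack's box, 19 above its underside; axes as the rack's.
- rack_bail (a point): Middle of the bail's level top bar, 85 above the rack's underside: a steel sleeve 10 in diameter, 44 long, along the rack's y. The place to grasp the rack, fingers closing along its x.
- hook_handle (a point): Loose hooked rod, 0.12 kg: centre of its flat-sided black handle, 13 thick (x), 110 long (y), 20 high (z). An 8 steel shaft runs on from the handle's -y end in line to y = -145, where it is turned straight down. z is up when the hook hangs down. Balances about 35 from here towards the hook.
- hook_tip (a point): Rounded lower end of the rod's turned-down hook (8 thick), at (0, -145, -34) from the handle's centre in the rod's axes.
- rest: Fixed aluminium rest for the rod: base plate 56 by 120, two forks at y = -40 and +40, each 6 thick, with a level bar whose top is 50 above the bench between prongs 64 high and 34 apart. Origin on the bench under its middle, y along the rod, z up. At the start the handle lies on both bars, centre 60 above the origin, hook off the -y end, hanging down.
- dish: Open white staining dish, loose, 0.5 kg: 98 (x) by 118 (y), 50 high, walls 4, a small lug at each end, 9 out. Origin at the middle of its underside, z up. It stands in either of two places, the covered dish in the other.
- dish_floor (a point): Middle of the open dish's inner floor, 4 above its underside, axes as the dish's; the inside is 90 (x) by 110 (y), so the rack goes in lengthwise along y, either way round, with 10 to spare on each side.
- covered_dish: Bystander: a like dish with its lid on, 104 by 124, 67 high over the lid's small round knob. Origin at the middle of its underside.
- jar: Bystander: white specimen jar with screw lid, 58 in diameter, 62 high; origin at the middle of its underside.
- slide_box: Bystander: flat grey slide box with a cork top, 80 by 140 with a small catch, 38 high; origin at the middle of its underside.
Not all that is in view belongs to the job. What is shaped like the dish but yellow is not meant.

How it is judged (in metres and radians):
On the way, in this order (a step that is already met when the one before it is completed fails the run):
1. the hooked rod bears on the rack while the rack is still behind the guard (contact force between hook and rack above 0.1 N and y of rack_centre in the frame of shelf below -0.12 m), for 0.05 s.
2. the rack is drawn out clear of the shelf (y of rack_centre in the frame of shelf above 0.05 m), for 0.1 s.
3. the rod lies on its rest again, let go (horizontal distance between hook_handle and rest below 0.025 m and z of hook_handle in the frame of rest between 0.054 and 0.066 m and angle between hook_handle's own z axis and vertical below 0.15 rad and contact force between the fingers and hook below 0.1 N), for 0.2 s.
At the end, for the whole second after the job is handed in: Rack at rest flat on the open dish's floor (within 16 mm of its middle each way, at most 5 mm high, tilt under 0.08 rad), dish level; rod level on both forks of its rest, hook down (handle within 25 mm of the rest's middle, 6 mm of resting height, tilt under 0.15 rad) (x of rack_centre in the frame of dish between -0.016 and 0.016 m and y of rack_centre in the frame of dish between -0.016 and 0.016 m and z of rack_centre in the frame of dish below 0.028 m and angle between each of rack, dish's own z axis and vertical below 0.08 rad and linear speed of rack below 0.02 m/s and horizontal distance between hook_handle and rest below 0.025 m and z of hook_handle in the frame of rest between 0.054 and 0.066 m and angle between hook_handle's own z axis and vertical below 0.15 rad); the robot touches nothing.
It fails at once if the robot itself takes hold of the rack while it is under the shelf (contact force between any of the fingers, the arm and rack above 0.5 N and y of rack_centre in the frame of shelf below 0 m).
It fails at once if the rack is tipped over (more than 0.6 rad) (angle between rack's own z axis and vertical above 0.6 rad).
It fails at once if the rack is dropped or flung (moves at over 0.6 m/s out of the fingers) (linear speed of rack above 0.6 m/s and contact force between the fingers and rack below 0.05 N).
It fails at once if the shelf or guard is struck (over 20 N) (contact force between shelf and anything else above 20 N).
It fails at once if a bystander is moved by more than 30 mm (distance of any of covered_dish, jar, slide_box from where it was at the start of the episode above 0.03 m).
It also fails if it takes over 72 s, if anything falls off the work surface, if the arm or the gripper's body presses on something with over 40 N, if the wrist force passes 120 N, or if a joint passes its speed limit or range.

## Working session

There is one attempt and no reset: what is moved stays moved. The work goes in short steps, Python scripts to look and compute and a tool call to move; the robot and the scene stay as the last step left them, time stands still between calls to the robot, and variables do not carry over. Pictures are saved under pics/ and viewed, at most 10 in all, crops included, and the job is handed in when it is done.

Besides the shell and the picture viewer there is one more tool, called after "Emit:" by a JSON object that holds its "op" and its "data". drive_tool: Moves the arm, as the interface text tells. Its arguments: {"type":"object","properties":{"plan":{"type":"array","items":{"type":"object","properties":{"x":{"type":"number"},"y":{"type":"number"},"z":{"type":"number"},"ax":{"type":"number"},"ay":{"type":"number"},"az":{"type":"number"},"hand":{"type":"number"}}}},"grip_force":{"type":"number"}},"required":["plan"]}

```bash
mkdir -p pics
cat > h.py <<'E'
import numpy as np, cv2, sys
from scipy.spatial.transform import Rotation as Ro
from rig import monitor, imaging, r
def ray(name,px,info=None):
    c=info or imaging.camera_info(name);K=np.array(c["mtx"]);R=np.array(c["R"]);t=np.array(c["t"])
    u=(px[0]-K[0,2])/K[0,0];v=(px[1]-K[1,2])/K[1,1]
    if name=="wrist":
        a=np.hypot(u,v);d=np.array([np.sin(a)*u/max(a,1e-9),np.sin(a)*v/max(a,1e-9),np.cos(a)])
    else: d=np.array([u,v,1.])
    return -R.T@t,R.T@d
def onz(name,px,z,info=None):
    o,d=ray(name,px,info);return (o+d*(z-o[2])/d[2]).round(1)
def proj(name,X,info=None):
    c=info or imaging.camera_info(name);K=np.array(c["mtx"]);p=np.array(c["R"])@np.array(X,float)+np.array(c["t"])
    if name=="wrist":
        rr=np.hypot(p[0],p[1]);a=np.arctan2(rr,p[2]);q=a*p[:2]/max(rr,1e-9)
    else:q=p[:2]/p[2]
    return np.array([K[0,0]*q[0]+K[0,2],K[1,1]*q[1]+K[1,2]]).round(1)
def rel(P,yaw=None,Rt=None):
    """units row from current pose to TCP at P, tool down with tool-y... Rt target rotation"""
    s=monitor.sense();R=Ro.from_euler('xyz',s["tcp_rot"]).as_matrix()
    d=R.T@(np.array(P)-s["eef_pos"])/50
    w=np.zeros(3) if Rt is None else Ro.from_matrix(R.T@Rt).as_rotvec()/np.radians(6)
    return d.round(2),w.round(2)
def snap(name,f,crop=None,sc=1):
    im=imaging.grab_frame(name)[:,:,::-1]
    if crop: im=im[crop[1]:crop[3],crop[0]:crop[2]]
    im=cv2.resize(im,None,fx=sc,fy=sc,interpolation=cv2.INTER_CUBIC);cv2.imwrite("pics/"+f,im)
E
python3 - <<'E'
from h import *
a=imaging.grab_frame("scene");b=imaging.grab_frame("top")
cv2.imwrite("pics/a.png",np.vstack([a,b])[:,:,::-1][:, :]);
cv2.imwrite("pics/s.png",cv2.resize(a[:,:,::-1],(800,500)));cv2.imwrite("pics/t.png",cv2.resize(b[:,:,::-1],(800,500)))
s=monitor.sense();print(s)
for n in("scene","top","wrist"):
    c=imaging.camera_info(n);print(n,np.array(c["mtx"]).round(1).tolist(),(-np.array(c["R"]).T@c["t"]).round(0),np.array(c["R"]).round(2).tolist())
E
```

```text
{'clock': 0.1, 'qpos': array([ 1.29054278e+00,  3.53548866e-01,  1.63406506e+00,  2.02578113e-05,
        1.15519246e+00, -2.40056554e-03]), 'qvel': array([ 0.00227573, -0.00035996, -0.00347303, -0.00118316, -0.0008273 ,
       -0.00074514]), 'joint_efforts': array([-4.00758408e-04, -6.06356335e+01, -3.42817032e+01,  4.75064792e-05,
        4.03513768e-03,  2.77242054e-05]), 'eef_pos': array([171.30862743, 600.6212626 , 230.6532349 ]), 'tcp_rot': array([-3.14037896e+00, -2.14369867e-05,  2.86373147e+00]), 'contact_force': array([ 0.06475703,  0.17869985, -0.59714294]), 'wrist_torque': array([ 0.00844912,  0.02468603, -0.02591198]), 'grasp_force': 0.0, 'opening': 0.9999276252034004}
scene [[380.3, 0.0, 322.5], [0.0, 380.3, 201.1], [0.0, 0.0, 1.0]] [1088. -263.  676.] [[0.47, 0.88, 0.01], [0.59, -0.3, -0.75], [-0.66, 0.36, -0.66]]
top [[498.4, 0.0, 317.9], [0.0, 498.4, 202.8], [0.0, 0.0, 1.0]] [ 338.   19. 1402.] [[0.02, -1.0, 0.0], [-0.99, -0.02, -0.12], [0.12, 0.0, -0.99]]
wrist [[309.7, 0.0, 317.7], [0.0, 309.7, 200.8], [0.0, 0.0, 1.0]] [ 97. 623. 373.] [[0.27, 0.96, -0.0], [0.92, -0.26, 0.3], [0.29, -0.08, -0.95]]
```

View pics/s.png

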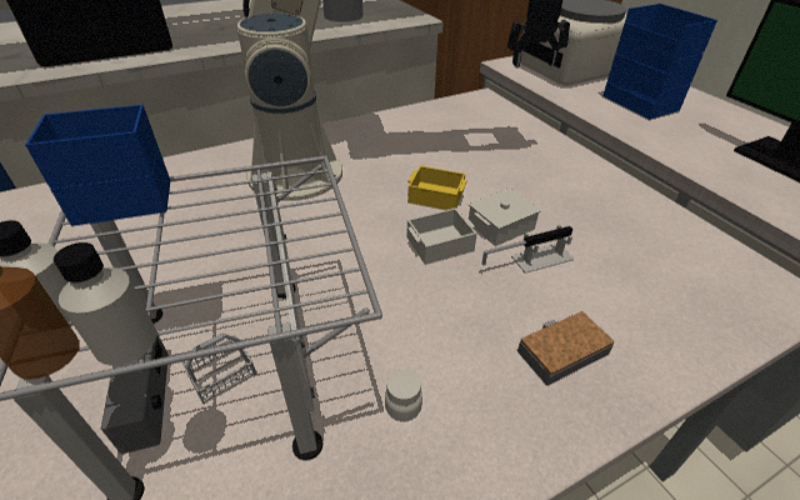

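View pics/t.png

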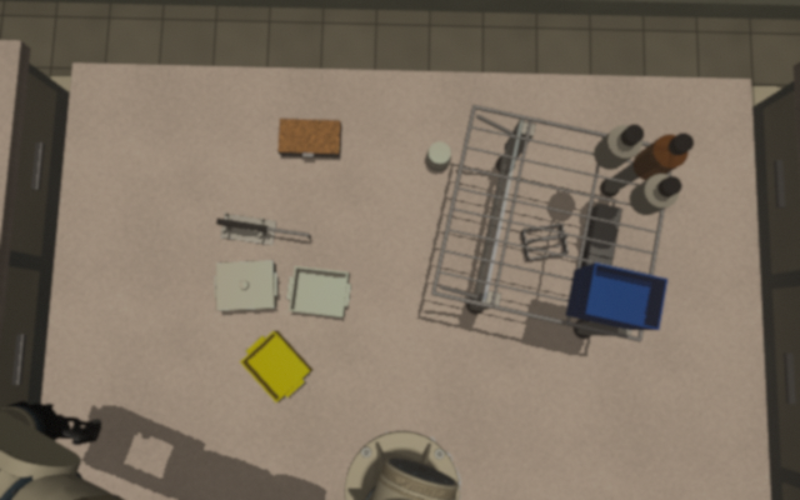

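Top view (800-wide): the open white dish is at (320,292), the covered dish with knob at (246,286), and the yellow decoy at (278,366). The rod lies on its rest from (218,222) to (310,239), the rack is at (543,242) behind the guard, the jar is at (438,155) and the slide box at (310,137). The dish meant is the white one without a lid, and one crop will confirm it.

Run:
```python
from h import *
im=imaging.grab_frame("top")[:,:,::-1]
def c(x0,y0,x1,y1,s,f): cv2.imwrite("pics/"+f,cv2.resize(im[y0:y1,x0:x1],None,fx=s,fy=s,interpolation=cv2.INTER_CUBIC))
c(165,165,295,260,6,"c1.png"); c(340,75,540,275,3,"c2.png")
```

```text
(no output)
```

View pics/c1.png

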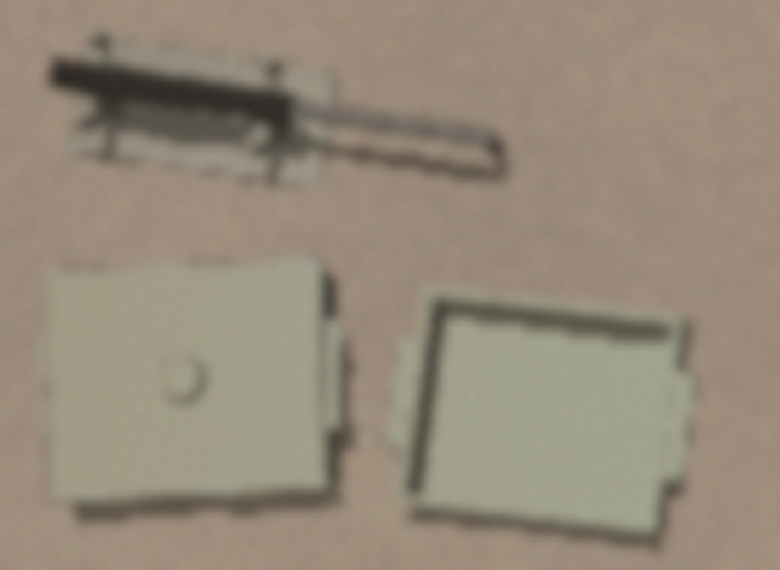

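View pics/c2.png

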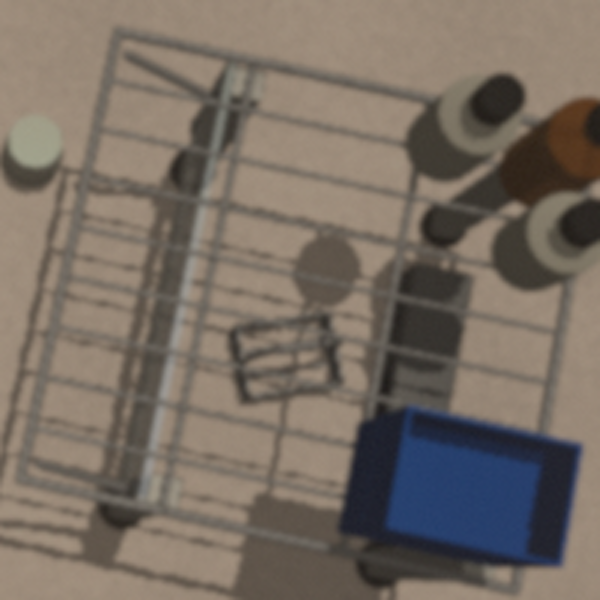

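Confirmed: the open dish has its rim corners in crop 1 at (432,290), (688,318), (660,535) and (410,510). In crop 2 the rack's rim corners are at (230,325), (328,315), (340,385) and (242,402).

Run:
```python
from h import *
f1=lambda p:(165+p[0]/6-.4,165+p[1]/6-.4); f2=lambda p:(340+p[0]/3-.3,75+p[1]/3-.3)
def show(n,pts,f,z):
    P=np.array([onz("top",f(p),z) for p in pts]);print(n,P[:,:2].tolist(),"mean",P.mean(0).round(1))
    return P
ang=lambda a,b:round(float(np.arctan2(b[1]-a[1],b[0]-a[0])),3)
D=show("dish",[(432,290),(688,318),(660,535),(410,510)],f1,50); 
m=[(D[0]+D[3])/2,(D[1]+D[2])/2];print("y ang",ang(m[1],m[0]))
H=show("handle",[(52,70),(292,108)],f1,68);print(ang(H[1],H[0]))
T=show("shaft",[(292,108),(497,137)],f1,60);print(ang(T[1],T[0]))
S=show("shelf fr",[(118,33),(24,480)],f2,270);print("yaw front",ang(S[1],S[0]))
S=show("shelf side",[(118,33),(550,118),(24,480),(515,585)],f2,270)
G=show("guard",[(232,70),(147,500)],f2,110);print(ang(G[1],G[0]))
Rk=show("rack",[(230,325),(328,315),(340,385),(242,402)],f2,38);m=[(Rk[0]+Rk[3])/2,(Rk[1]+Rk[2])/2];print("y ang",ang(m[1],m[0]))
show("cov",[(50,270),(325,262),(328,490),(55,498)],f1,58)
show("jar",[(34,145)],f2,62)
print("grasp: tcp rot Rz", Ro.from_euler('xyz',monitor.sense()["tcp_rot"]).as_matrix().round(2).tolist())
```

```text
dish [[471.0, 240.6], [461.0, 123.9], [362.8, 133.3], [371.3, 246.2]] mean [416.5 186.   50. ]
y ang 1.49
handle [[565.0, 413.6], [550.2, 304.3]] mean [557.6 359.   68. ]
1.436
shaft [[551.5, 306.1], [540.4, 212.5]] mean [546.  259.3  60. ]
1.453
shelf fr [[758.3, -117.9], [405.7, -49.8]] mean [582.  -83.8 270. ]
yaw front -0.191
shelf side [[758.3, -117.9], [697.7, -455.6], [405.7, -49.8], [335.6, -419.6]] mean [ 549.3 -260.7  270. ]
guard [[785.9, -239.4], [400.5, -165.8]] mean [ 593.2 -202.6  110. ]
-0.189
rack [[567.1, -251.7], [578.6, -342.4], [513.7, -352.8], [495.8, -262.7]] mean [ 538.8 -302.4   38. ]
y ang 1.732
cov [[475.2, 412.1], [481.8, 288.1], [379.2, 281.9], [372.8, 403.8]] mean [427.2 346.5  58. ]
jar [[726.7, -66.6]] mean [726.7 -66.6  62. ]
grasp: tcp rot Rz [[-0.96, 0.27, -0.0], [0.27, 0.96, -0.0], [-0.0, -0.0, -1.0]]
```

```bash
cat >> h.py <<'E'
U=np.array([0,0,1.])
def Rtool(yang,t):
    ry=np.array([np.cos(yang),np.sin(yang),0]);z=-ry*np.sin(t)-U*np.cos(t);x=ry*np.cos(t)-U*np.sin(t)
    return np.c_[x,np.cross(z,x),z]
TILT=np.radians(40)
def rod_tcp(hc,yang,g=12):  # TCP for handle centre hc
    R=Rtool(yang,TILT);return np.array(hc)+g*np.array([np.cos(yang),np.sin(yang),0])+19*R[:,2],R
E
python3 - <<'E'
from h import *
P,R=rod_tcp([557.6,359,60],1.443)
print(P,rel(P+[0,0,130],Rt=R)); print("down 130 in tool",(R.T@[0,0,-130]/50).round(2))
E
```

```text
[557.57285793 358.78877211  45.44515558] (array([-8.76, -2.53,  1.11]), array([ 4.71, -5.48, 12.98]))
down 130 in tool [1.67 0.   1.99]
```

Emit:
{"op": "drive_tool", "data": {"plan": [{"x":-8.76,"y":-2.53,"z":1.11,"ax":4.71,"ay":-5.48,"az":12.98,"hand":60},{"x":-8.76,"y":-2.53,"z":1.11,"ax":4.71,"ay":-5.48,"az":12.98,"hand":60},{"x":-8.76,"y":-2.53,"z":1.11,"ax":4.71,"ay":-5.48,"az":12.98,"hand":60},{"x":-8.76,"y":-2.53,"z":1.11,"ax":4.71,"ay":-5.48,"az":12.98,"hand":60},{"x":-8.76,"y":-2.53,"z":1.11,"ax":4.71,"ay":-5.48,"az":12.98,"hand":60},{"x":-8.76,"y":-2.53,"z":1.11,"ax":4.71,"ay":-5.48,"az":12.98,"hand":60},{"x":-8.76,"y":-2.53,"z":1.11,"ax":4.71,"ay":-5.48,"az":12.98,"hand":60},{"x":-8.76,"y":-2.53,"z":1.11,"ax":4.71,"ay":-5.48,"az":12.98,"hand":60}]}}

```text
clock: 0.95
eef_pos: [509.3, 389.5, 182.6]
tcp_rot: [-3.037, 0.55, 1.811]
contact_force: [0.1, 0.9, -0.0]
opening: 0.703
grasp_force: 0.0
```

Run:
```python
from h import *
P,R=rod_tcp([557.6,359,60],1.443)
print(rel(P+[0,0,130],Rt=R),monitor.sense()["qpos"])
```

```text
(array([-0.63,  0.85,  0.47]), array([ 1.07, -1.24,  2.92])) [ 0.84802487  0.65025363  1.38335849 -0.37622407  1.53469095  0.73382535]
```

Emit:
{"op": "drive_tool", "data": {"plan": [{"x":-0.6,"y":0.87,"z":0.46,"ax":1.0,"ay":-1.2,"az":2.8,"hand":60},{"x":-0.6,"y":0.87,"z":0.46,"ax":1.0,"ay":-1.2,"az":2.8,"hand":60},{"x":-0.6,"y":0.87,"z":0.46,"ax":1.0,"ay":-1.2,"az":2.8,"hand":60},{"x":-0.6,"y":0.87,"z":0.46,"ax":1.0,"ay":-1.2,"az":2.8,"hand":60},{"x":-0.6,"y":0.87,"z":0.46,"ax":1.0,"ay":-1.2,"az":2.8,"hand":60}]}}

```text
clock: 1.45
eef_pos: [556.5, 362.4, 175.3]
tcp_rot: [-3.134, 0.689, 1.47]
contact_force: [0.0, 0.2, 0.0]
opening: 0.702
grasp_force: 0.0
```

Run:
```python
from h import *
P,R=rod_tcp([557.6,359,60],1.443)
print(rel(P,Rt=R),monitor.sense()["qpos"])
snap("wrist","w1.png")
print(proj("wrist",[557.6,359,70]),proj("wrist",[540,215,60]))
```

```text
(array([1.6 , 0.04, 2.05]), array([ 0.09, -0.08,  0.2 ])) [ 0.78190349  0.77262621  1.23258855 -0.41294597  1.6964955   0.95273357]
[321.5 124.5] [318.2 214.3]
```

View pics/w1.png

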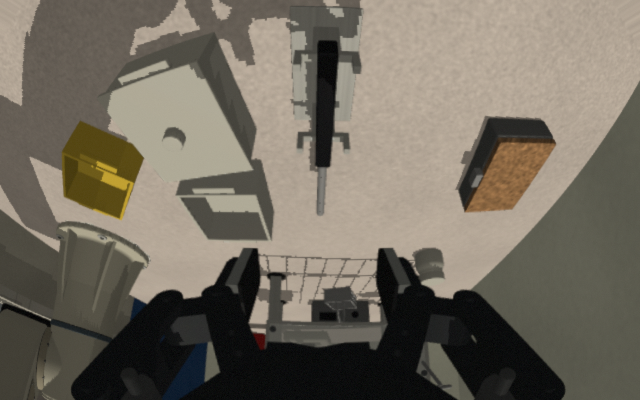

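The wrist view shows the handle from (326,42) to (322,165) and the shaft end at (320,213). That is within 2 px of my predictions, so I'm descending to grip.

Emit:
{"op": "drive_tool", "data": {"plan": [{"x":0.8,"y":0.04,"z":1.02,"ax":0.09,"ay":-0.08,"az":0.2,"hand":60},{"x":1.4,"y":0.04,"z":1.8,"ax":0.09,"ay":-0.08,"az":0.2,"hand":60},{"x":1.6,"y":0.04,"z":2.05,"ax":0.09,"ay":-0.08,"az":0.2,"hand":60},{"x":1.6,"y":0.04,"z":2.05,"ax":0.09,"ay":-0.08,"az":0.2,"hand":60},{"x":1.6,"y":0.04,"z":2.05,"ax":0.09,"ay":-0.08,"az":0.2,"hand":5},{"x":1.6,"y":0.04,"z":2.05,"ax":0.09,"ay":-0.08,"az":0.2,"hand":5},{"x":1.6,"y":0.04,"z":2.05,"ax":0.09,"ay":-0.08,"az":0.2,"hand":5},{"x":1.6,"y":0.04,"z":2.05,"ax":0.09,"ay":-0.08,"az":0.2,"hand":5}], "grip_force": 60}}

```text
clock: 2.3
eef_pos: [559.4, 358.9, 47.7]
tcp_rot: [3.136, 0.697, 1.436]
contact_force: [0.7, 1.5, 7.7]
opening: 0.14
grasp_force: 58.4
```

Run:
```python
from h import *
s=monitor.sense();print(s["opening"],s["grasp_force"],s["eef_pos"],s["tcp_rot"])
P,R=rod_tcp([557.6,359,60],1.443);print(P,Ro.from_matrix(R).as_euler('xyz'),rel(P,Rt=R))
```

```text
0.14045426183519133 58.39291155338287 [559.35072413 358.87490042  47.65518315] [3.1359747  0.6968316  1.43607995]
[557.57285793 358.78877211  45.44515558] [3.14159265 0.6981317  1.443     ] (array([ 0.02, -0.04,  0.04]), array([ 0.01, -0.01, -0.05]))
```

```bash
cat >> h.py <<'E'
Rg=Ro.from_euler('xyz',[3.136,0.6968,1.436]).as_matrix()
OFF=Rg.T@(np.array([559.2,359,60])-np.array([559.4,358.9,47.7]))
YS=1.381; d=np.array([np.cos(YS),np.sin(YS),0]); RS=Rtool(YS,TILT)@(Rtool(1.443-.0,TILT).T@Rg) if 0 else Ro.from_euler('z',YS-1.443).as_matrix()@Rg
def hooktcp(hook): # hook=tip position (rod aligned with YS)
    return np.array(hook)+145*d+[0,0,34]-RS@OFF
E
python3 - <<'E'
from h import *
H=np.array([519,-280,0.]);S0=np.array([582,-84,0])
k=(H-S0)@d;print("hook ys",k)
pre=H+d*(30-k)+[0,0,70]
s=monitor.sense();R=Ro.from_euler('xyz',s["tcp_rot"]).as_matrix()
print("lift90",(R.T@[0,0,90]/50).round(2), "pre",pre,hooktcp(pre))
print(rel(hooktcp(pre),Rt=RS))
E
```

```text
hook ys -204.36587496405787
lift90 [-1.16  0.01 -1.38] pre [563.21520421 -49.84270799  70.        ] [590.76416196  92.44128072  91.7       ]
(array([-4.55,  1.32,  2.67]), array([ 0.38, -0.  ,  0.45]))
```

Emit:
{"op": "drive_tool", "data": {"plan": [{"x":-0.58,"y":0.0,"z":-0.69},{"x":-1.16,"y":0.0,"z":-1.38},{"x":-1.8,"y":0.3,"z":-0.7},{"x":-2.5,"y":0.5,"z":0.1,"ax":0.2,"az":0.2},{"x":-3.1,"y":0.8,"z":0.9,"ax":0.38,"az":0.45},{"x":-3.8,"y":1.05,"z":1.75,"ax":0.38,"az":0.45},{"x":-4.55,"y":1.32,"z":2.67,"ax":0.38,"az":0.45},{"x":-4.55,"y":1.32,"z":2.67,"ax":0.38,"az":0.45}]}}

```text
invalid input
```

Run:
```python
from h import *
pre=np.array([563.2,-49.8,70])
s=monitor.sense();print(s["qpos"],s["opening"],rel(hooktcp(pre),Rt=RS))
snap("wrist","w2.png")
i=imaging.camera_info("wrist")
print("tip top",proj("wrist",pre+[0,0,34],i),"tip",proj("wrist",pre,i),"rack c",proj("wrist",[539,-302,38],i))
for y in(-42,42):
  for x in(-35,35):print(x,y,proj("wrist",np.array([539,-302,38])+Ro.from_euler('z',.161).apply([x,y,0]),i))
print("guard",proj("wrist",np.array([582,-84,110])-90*d,i))
```

```text
[ 0.7750683   0.91529963  1.26202737 -0.40993122  1.54707136  1.0420763 ] 0.14045426183519133 (array([-4.55,  1.32,  2.67]), array([ 0.38, -0.  ,  0.45]))
tip top [351.7 374.2] tip [351.2 355.4] rack c [344.2 349.9]
-35 -42 [334.7 351.7]
35 -42 [360.5 350.2]
-35 42 [326.5 349.2]
35 42 [354.8 347.8]
guard [354.2 377.1]
```

View pics/w2.png

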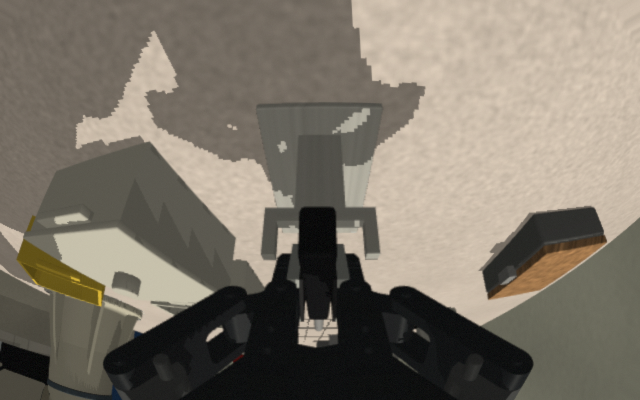

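The move was refused because every field is needed. The picture shows the handle gripped at (318,260) on the rest. I'm sending it again with all fields.

Emit:
{"op": "drive_tool", "data": {"plan": [{"x":-0.58,"y":0.0,"z":-0.69,"ax":0,"ay":0,"az":0,"hand":5},{"x":-1.16,"y":0.0,"z":-1.38,"ax":0,"ay":0,"az":0,"hand":5},{"x":-1.8,"y":0.3,"z":-0.7,"ax":0,"ay":0,"az":0,"hand":5},{"x":-2.5,"y":0.5,"z":0.1,"ax":0.2,"ay":0,"az":0.2,"hand":5},{"x":-3.1,"y":0.8,"z":0.9,"ax":0.38,"ay":0,"az":0.45,"hand":5},{"x":-3.8,"y":1.05,"z":1.75,"ax":0.38,"ay":0,"az":0.45,"hand":5},{"x":-4.55,"y":1.32,"z":2.67,"ax":0.38,"ay":0,"az":0.45,"hand":5},{"x":-4.55,"y":1.32,"z":2.67,"ax":0.38,"ay":0,"az":0.45,"hand":5}]}}

```text
clock: 3.15
eef_pos: [589.3, 87.6, 89.9]
tcp_rot: [3.14, 0.7, 1.374]
contact_force: [0.3, 0.4, -1.7]
opening: 0.14
grasp_force: 58.5
```

Run:
```python
from h import *
pre=np.array([563.2,-49.8,70])
s=monitor.sense();print(s["qpos"],s["opening"],s["clock"],rel(hooktcp(pre),Rt=RS))
```

```text
[ 0.44652701  0.71112847  1.58695609 -0.55808187  1.34768088  0.91173433] 0.14023619870424847 3.15 (array([ 0.06,  0.01, -0.09]), array([-0.03,  0.03, -0.  ]))
```

```bash
cat >> h.py <<'E'
def two(f,ct,cs):
    t=imaging.grab_frame("top")[:,:,::-1];s=imaging.grab_frame("scene")[:,:,::-1]
    a=cv2.resize(t[ct[1]:ct[3],ct[0]:ct[2]],(400,500),interpolation=cv2.INTER_CUBIC);b=cv2.resize(s[cs[1]:cs[3],cs[0]:cs[2]],(400,500),interpolation=cv2.INTER_CUBIC)
    cv2.imwrite("pics/"+f,np.hstack([a,b]))
E
python3 - <<'E'
from h import *
two("x1.png",(310,125,470,325),(100,160,300,410))
s=monitor.sense();R=Ro.from_euler('xyz',s["tcp_rot"]).as_matrix()
H=s["eef_pos"]+R@OFF; ry=R@(Rg.T@np.array([np.cos(1.443),np.sin(1.443),0])); tip=H-145*ry-[0,0,34]
print("tip",tip,H)
f=lambda p:((p-[310,125])*2.5).round(0); g=lambda p:((p-[100,160])*2).round(0)+[400,0]
for X in(tip,tip+[0,0,34],H): print(f(proj("top",X)),g(proj("scene",X)))
E
```

```text
tip [561.18971769 -54.17831683  68.66727521] [589.06438952  88.11649425 102.23206435]
[ 89. 142.] [782. 162.]
[ 91. 136.] [780. 140.]
[-43. 107.] [909. 114.]
```

View pics/x1.png

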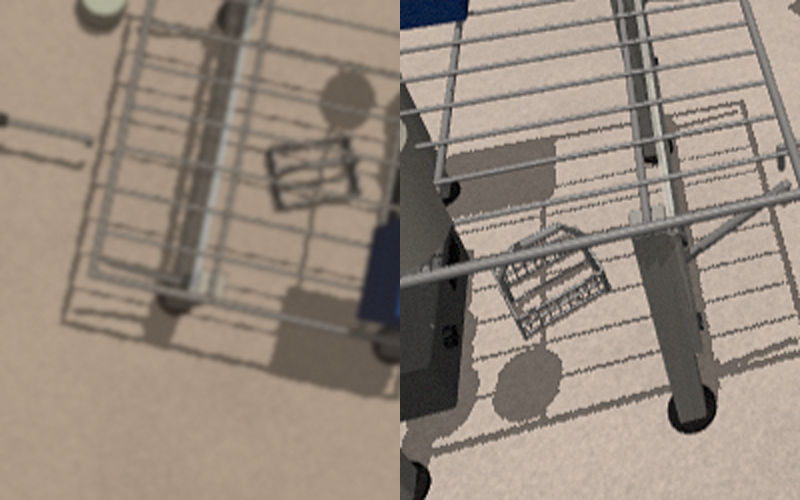

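Run:
```python
from h import *
f=lambda p:((p-[310,125])*2.5).round(0); g=lambda p:((p-[100,160])*2).round(0)+[400,0]
for x,y,z in((35,-45,0),(35,45,0),(35,45,38),(35,-45,38),(-35,45,38),(-35,-45,38),(0,22,85),(0,-22,85)):
    X=np.array([539,-302,0])+Ro.from_euler('z',.161).apply([x,y,z]);print((x,y,z),f(proj("top",X)),g(proj("scene",X)))
```

```text
(35, -45, 0) [338. 140.] [528. 320.]
(35, 45, 0) [260. 151.] [613. 274.]
(35, 45, 38) [266. 146.] [606. 252.]
(35, -45, 38) [346. 135.] [518. 299.]
(-35, 45, 38) [276. 208.] [579. 209.]
(-35, -45, 38) [357. 197.] [494. 250.]
(0, 22, 85) [302. 168.] [560. 211.]
(0, -22, 85) [342. 162.] [515. 233.]
```

```bash
cat >> h.py <<'E'
def tip():
    s=monitor.sense();R=Ro.from_euler('xyz',s["tcp_rot"]).as_matrix()
    H=s["eef_pos"]+R@OFF; ry=R@(Rg.T@np.array([np.cos(1.443),np.sin(1.443),0]));up=R@Rg.T@U
    return H-145*ry-34*up,R,s
E
python3 - <<'E'
from h import *
t,R,s=tip();print(t,s["contact_force"])
for X in([561,-60,52],[516,-280.5,52],[516,-280.5,16]): print((R.T@(np.array(X)-t)/50).round(2))
print("drag d*100",(R.T@(100*d)/50).round(3), "w",rel([0,0,0],Rt=RS)[1])
E
```

```text
[561.07115062 -54.25907887  68.66757787] [-0.06354551  0.13793984 -1.58260309]
[0.13 0.02 0.33]
[-3.31  0.    3.23]
[-2.85 -0.    3.78]
drag d*100 [ 1.53  -0.014 -1.288] w [-0.04  0.03 -0.01]
```

Emit:
{"op": "drive_tool", "data": {"plan": [{"x":0.13,"y":0.02,"z":0.33,"ax":0,"ay":0,"az":0,"hand":5},{"x":0.13,"y":0.02,"z":0.33,"ax":0,"ay":0,"az":0,"hand":5},{"x":-0.5,"y":0.02,"z":0.86,"ax":0,"ay":0,"az":0,"hand":5},{"x":-1.2,"y":0.01,"z":1.45,"ax":0,"ay":0,"az":0,"hand":5},{"x":-1.9,"y":0.01,"z":2.04,"ax":0,"ay":0,"az":0,"hand":5},{"x":-2.6,"y":0.0,"z":2.63,"ax":0,"ay":0,"az":0,"hand":5},{"x":-3.31,"y":0.0,"z":3.23,"ax":0,"ay":0,"az":0,"hand":5},{"x":-3.31,"y":0.0,"z":3.23,"ax":0,"ay":0,"az":0,"hand":5}]}}

```text
clock: 4.05
eef_pos: [543.2, -138.3, 72.5]
tcp_rot: [-3.141, 0.701, 1.375]
contact_force: [0.1, 0.5, -1.4]
opening: 0.14
grasp_force: 58.6
```

Run:
```python
from h import *
two("x2.png",(350,145,470,295),(130,240,258,400))
t,R,s=tip();print(t,s["contact_force"],s["qpos"])
f=lambda p:((p-[350,145])*400/120).round(0); g=lambda p:((p-[130,240])*3.125).round(0)+[400,0]
for X in(t,t+[0,0,34]): print(f(proj("top",X)),g(proj("scene",X)))
for x,y,z in((35,45,0),(35,45,38),(-35,45,38),(0,39,60),(35,-45,38)):
    X=np.array([540,-303,0])+Ro.from_euler('z',.161).apply([x,y,z]);print((x,y,z),f(proj("top",X)),g(proj("scene",X)))
print((R.T@(np.array([516,-280.5,16])-t)/50).round(2))
```

```text
[ 517.6437029  -277.11014441   50.90391133] [-0.11856869  1.15022587 -1.12107592] [ 0.13544141  0.61836459  1.84709554 -0.76031776  1.08390677  0.83893821]
[255. 185.] [567.  93.]
[265. 179.] [555.  59.]
(35, 45, 0) [214. 134.] [638. 180.]
(35, 45, 38) [223. 127.] [627. 146.]
(-35, 45, 38) [236. 209.] [585.  78.]
(0, 39, 60) [242. 163.] [590.  94.]
(35, -45, 38) [329. 112.] [488. 218.]
[ 0.39 -0.02  0.58]
```

View pics/x2.png

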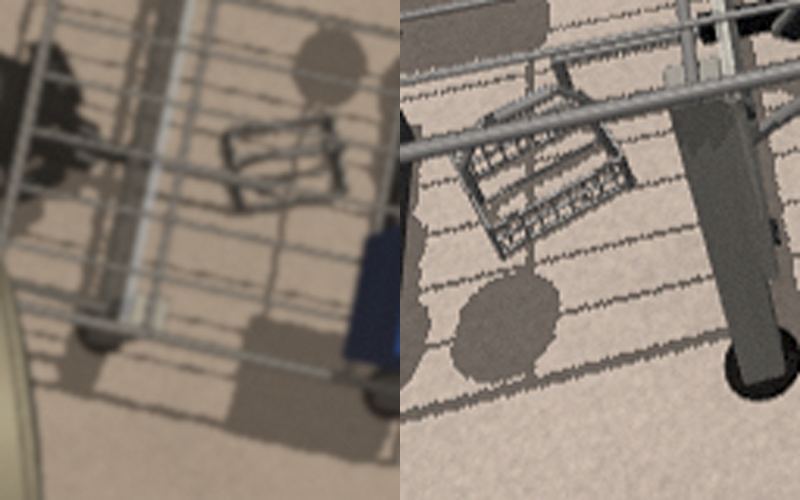

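The top half shows the shaft reaching over the near end plate to about (270,186), beside the bail. In the scene half the hook is at (562,75), as predicted. I'm lowering it into the rack.

Emit:
{"op": "drive_tool", "data": {"plan": [{"x":0.13,"y":-0.02,"z":0.19,"ax":0,"ay":0,"az":0,"hand":5},{"x":0.26,"y":-0.02,"z":0.38,"ax":0,"ay":0,"az":0,"hand":5},{"x":0.39,"y":-0.02,"z":0.56,"ax":0,"ay":0,"az":0,"hand":5},{"x":0.39,"y":-0.02,"z":0.56,"ax":0,"ay":0,"az":0,"hand":5},{"x":0.39,"y":-0.02,"z":0.56,"ax":0,"ay":0,"az":0,"hand":5}]}}

```text
clock: 4.65
eef_pos: [543.6, -137.4, 37.7]
tcp_rot: [3.141, 0.7, 1.378]
contact_force: [-0.1, 0.8, -0.8]
opening: 0.145
grasp_force: 58.7
```

Run:
```python
from h import *
t,R,s=tip();print(t,s["contact_force"],(R.T@(100*d)/50).round(3))
```

```text
[ 516.01489852 -279.76732643   16.45303932] [-0.07619599  0.75793137 -0.83287875] [ 1.53  -0.006 -1.288]
```

Emit:
{"op": "drive_tool", "data": {"plan": [{"x":0.1,"y":0,"z":-0.085,"ax":0,"ay":0,"az":0,"hand":5},{"x":0.2,"y":0,"z":-0.17,"ax":0,"ay":0,"az":0,"hand":5},{"x":0.3,"y":0,"z":-0.25,"ax":0,"ay":0,"az":0,"hand":5},{"x":0.4,"y":0,"z":-0.34,"ax":0,"ay":0,"az":0,"hand":5},{"x":0.5,"y":0,"z":-0.42,"ax":0,"ay":0,"az":0,"hand":5},{"x":0.6,"y":0,"z":-0.51,"ax":0,"ay":0,"az":0,"hand":5},{"x":0.7,"y":0,"z":-0.59,"ax":0,"ay":0,"az":0,"hand":5},{"x":0.8,"y":0,"z":-0.67,"ax":0,"ay":0,"az":0,"hand":5}]}}

```text
clock: 5.45
eef_pos: [553.9, -86.1, 38.4]
tcp_rot: [3.139, 0.699, 1.376]
contact_force: [0.5, -1.3, -0.6]
opening: 0.143
grasp_force: 58.6
```

Run:
```python
from h import *
t,R,s=tip();print(t,s["contact_force"],(R.T@(100*d)/50).round(3))
snap("top","y1.png",(300,130,460,290),3.5)
f=lambda p:((p-[300,130])*3.5).round(0);print(f(proj("top",t)),f(proj("top",t+[0,0,34])))
```

```text
[ 526.32935227 -228.38113081   17.04192702] [ 0.5211509  -1.31676787 -0.5733364 ] [ 1.53  -0.007 -1.287]
[373. 239.] [381. 234.]
```

View pics/y1.png

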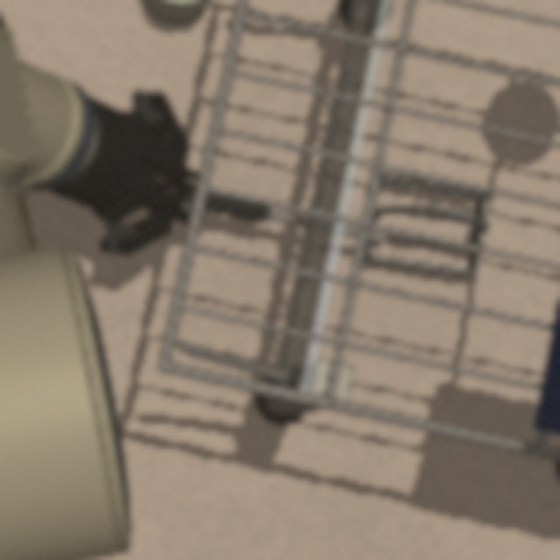

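The rack is hooked and moving. Its near plate is at (375,225) and it has turned to line up with the pull, so I'm drawing on.

Emit:
{"op": "drive_tool", "data": {"plan": [{"x":0.19,"y":0,"z":-0.16,"ax":0,"ay":0,"az":0,"hand":5},{"x":0.38,"y":0,"z":-0.32,"ax":0,"ay":0,"az":0,"hand":5},{"x":0.57,"y":0,"z":-0.48,"ax":0,"ay":0,"az":0,"hand":5},{"x":0.76,"y":0,"z":-0.64,"ax":0,"ay":0,"az":0,"hand":5},{"x":0.95,"y":0,"z":-0.8,"ax":0,"ay":0,"az":0,"hand":5},{"x":1.14,"y":0,"z":-0.96,"ax":0,"ay":0,"az":0,"hand":5},{"x":1.33,"y":0,"z":-1.12,"ax":0,"ay":0,"az":0,"hand":5},{"x":1.53,"y":0,"z":-1.29,"ax":0,"ay":0,"az":0,"hand":5}]}}

```text
clock: 6.3
eef_pos: [573.1, 12.7, 38.4]
tcp_rot: [3.14, 0.699, 1.376]
contact_force: [0.8, -1.1, -1.6]
opening: 0.138
grasp_force: 58.7
```

Emit:
{"op": "drive_tool", "data": {"plan": [{"x":0.19,"y":0,"z":-0.16,"ax":0,"ay":0,"az":0,"hand":5},{"x":0.38,"y":0,"z":-0.32,"ax":0,"ay":0,"az":0,"hand":5},{"x":0.57,"y":0,"z":-0.48,"ax":0,"ay":0,"az":0,"hand":5},{"x":0.76,"y":0,"z":-0.64,"ax":0,"ay":0,"az":0,"hand":5},{"x":0.95,"y":0,"z":-0.8,"ax":0,"ay":0,"az":0,"hand":5},{"x":1.14,"y":0,"z":-0.96,"ax":0,"ay":0,"az":0,"hand":5},{"x":1.33,"y":0,"z":-1.12,"ax":0,"ay":0,"az":0,"hand":5},{"x":1.53,"y":0,"z":-1.29,"ax":0,"ay":0,"az":0,"hand":5}]}}

```text
clock: 7.1
eef_pos: [592.4, 110.9, 38.6]
tcp_rot: [3.139, 0.699, 1.376]
contact_force: [0.1, -0.9, -2.0]
opening: 0.145
grasp_force: 58.7
```

Run:
```python
from h import *
t,R,s=tip();print(t,s["contact_force"],(R.T@(100*d)/50).round(3),"tip ys",(t-[582,-84,0])@d)
```

```text
[564.80891987 -31.45712448  17.19888795] [ 0.12182854 -0.89602316 -1.98630913] [ 1.531 -0.007 -1.287] tip ys 48.356096324534064
```

Emit:
{"op": "drive_tool", "data": {"plan": [{"x":0.19,"y":0,"z":-0.16,"ax":0,"ay":0,"az":0,"hand":5},{"x":0.4,"y":0,"z":-0.34,"ax":0,"ay":0,"az":0,"hand":5},{"x":0.61,"y":0,"z":-0.51,"ax":0,"ay":0,"az":0,"hand":5},{"x":0.82,"y":0,"z":-0.69,"ax":0,"ay":0,"az":0,"hand":5},{"x":1.03,"y":0,"z":-0.87,"ax":0,"ay":0,"az":0,"hand":5},{"x":1.24,"y":0,"z":-1.04,"ax":0,"ay":0,"az":0,"hand":5},{"x":1.45,"y":0,"z":-1.22,"ax":0,"ay":0,"az":0,"hand":5},{"x":1.65,"y":0,"z":-1.39,"ax":0,"ay":0,"az":0,"hand":5}]}}

```text
clock: 7.9
eef_pos: [613.2, 216.9, 38.6]
tcp_rot: [3.139, 0.699, 1.376]
contact_force: [-0.6, -1.7, -1.3]
opening: 0.138
grasp_force: 58.7
```

Run:
```python
from h import *
t,R,s=tip();print(t,s["contact_force"],"back10",(R.T@(-10*d)/50).round(3),"up60",(R.T@[0,0,60]/50).round(3),"tip ys",(t-[582,-84,0])@d)
snap("top","z1.png",(180,110,380,260),4)
f=lambda p:((p-[180,110])*4).round(0);print(f(proj("top",t)),f(proj("top",t+[0,0,34])),"shelf front",f(proj("top",[582,-84,270])))
```

```text
[585.58296905  74.56652365  17.27321294] [-0.62951774 -1.66408311 -1.34403608] back10 [-0.153  0.001  0.129] up60 [-0.772  0.002 -0.919] tip ys 156.39505281922737
[476. 260.] [475. 252.] shelf front [735. 195.]
```

View pics/z1.png

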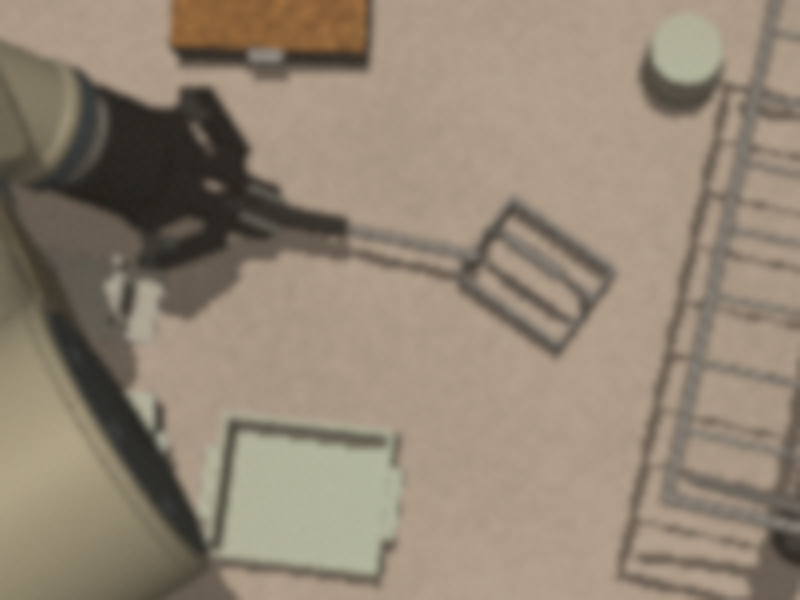

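All ten pictures are used, so from here I work by numbers. The rack stands upright and clear, with rim corners at (515,200), (612,270), (560,352) and (462,282), and the hook is inside it at (468,262). Next I unhook and return the rod.

Run:
```python
from h import *
f=lambda p:(180+p[0]/4-.4,110+p[1]/4-.4)
P=np.array([onz("top",f(p),38) for p in[(515,200),(612,270),(560,352),(462,282)]]);print(P.tolist(),P.mean(0))
F=(P[0]+P[3])/2;B=(P[1]+P[2])/2;v=(F-B);print("rack yang",np.arctan2(v[1],v[0]),np.linalg.norm(v))
t,R,s=tip();u=v/np.linalg.norm(v);print("in10",(R.T@(-10*u)/50).round(3))
rest=np.array([559.4,358.9,47.7])
L=s["eef_pos"]-10*u+[0,0,110]
for X in(L,rest+[0,0,100]): print((R.T@(X-s["eef_pos"])/50).round(2))
print(rel(rest,Rt=Rg)[1], "down", (Rg.T@[0,0,-100]/50).round(2))
```

```text
[[626.1, 49.2, 38.0], [578.3, -19.3, 38.0], [520.1, 15.4, 38.0], [567.4, 84.4, 38.0]] [572.975  32.425  38.   ]
rack yang 0.9657056239667933 83.59165628219121
in10 [-0.141 -0.08   0.117]
[-1.55 -0.07 -1.57]
[ 0.54 -1.59 -3.31]
[-0.39  0.01 -0.44] down [ 1.28 -0.01  1.53]
```

Emit:
{"op": "drive_tool", "data": {"plan": [{"x":-0.07,"y":-0.04,"z":0.06,"ax":0,"ay":0,"az":0,"hand":5},{"x":-0.14,"y":-0.08,"z":0.12,"ax":0,"ay":0,"az":0,"hand":5},{"x":-0.14,"y":-0.08,"z":0.12,"ax":0,"ay":0,"az":0,"hand":5},{"x":-0.4,"y":-0.08,"z":-0.18,"ax":0,"ay":0,"az":0,"hand":5},{"x":-0.65,"y":-0.08,"z":-0.49,"ax":0,"ay":0,"az":0,"hand":5},{"x":-1.0,"y":-0.08,"z":-0.91,"ax":0,"ay":0,"az":0,"hand":5},{"x":-1.55,"y":-0.07,"z":-1.57,"ax":0,"ay":0,"az":0,"hand":5},{"x":-1.55,"y":-0.07,"z":-1.57,"ax":0,"ay":0,"az":0,"hand":5}]}}

```text
clock: 8.75
eef_pos: [610.7, 209.2, 156.7]
tcp_rot: [3.128, 0.693, 1.369]
contact_force: [0.8, 0.6, 0.2]
opening: 0.139
grasp_force: 58.9
```

Run:
```python
from h import *
imaging.grab_frame("top")
rest=np.array([559.4,358.9,47.7])
print(rel(rest+[0,0,100],Rt=Rg),tip()[0],monitor.sense()["contact_force"])
```

```text
(array([ 2.19, -1.57, -1.67]), array([-0.35, -0.02, -0.48])) [582.26063999  66.64399804 131.79181067] [-0.00224432 -0.23726677 -2.18917111]
```

Emit:
{"op": "drive_tool", "data": {"plan": [{"x":0.55,"y":-0.4,"z":-0.42,"ax":-0.1,"ay":0,"az":-0.12,"hand":5},{"x":1.1,"y":-0.8,"z":-0.84,"ax":-0.2,"ay":0,"az":-0.24,"hand":5},{"x":1.65,"y":-1.2,"z":-1.25,"ax":-0.35,"ay":-0.02,"az":-0.48,"hand":5},{"x":2.19,"y":-1.57,"z":-1.67,"ax":-0.35,"ay":-0.02,"az":-0.48,"hand":5},{"x":2.19,"y":-1.57,"z":-1.67,"ax":-0.35,"ay":-0.02,"az":-0.48,"hand":5},{"x":2.19,"y":-1.57,"z":-1.67,"ax":-0.35,"ay":-0.02,"az":-0.48,"hand":5}]}}

```text
clock: 9.4
eef_pos: [556.6, 358.5, 142.0]
tcp_rot: [-3.138, 0.701, 1.444]
contact_force: [0.0, 0.0, -0.6]
opening: 0.146
grasp_force: 58.9
```

Run:
```python
from h import *
im=imaging.grab_frame("top");cv2.imwrite("pics/r.png",im[:,:,::-1])
rest=np.array([559.4,358.9,47.7])
print(rel(rest+[0,0,15],Rt=Rg),rel(rest,Rt=Rg))
# hook end check vs first top picture: darkness along shaft region
t,R,s=tip();print(t,proj("top",t+[0,0,34]))
```

```text
(array([1.05, 0.05, 1.19]), array([-0.05,  0.05,  0.05])) (array([1.24, 0.05, 1.42]), array([-0.05,  0.05,  0.05]))
[538.22777406 213.72464694 121.08105501] [241.7 182.6]
```

Emit:
{"op": "drive_tool", "data": {"plan": [{"x":0.5,"y":0.05,"z":0.55,"ax":-0.05,"ay":0.05,"az":0.05,"hand":5},{"x":0.85,"y":0.05,"z":0.95,"ax":-0.05,"ay":0.05,"az":0.05,"hand":5},{"x":1.05,"y":0.05,"z":1.19,"ax":-0.05,"ay":0.05,"az":0.05,"hand":5},{"x":1.15,"y":0.05,"z":1.3,"ax":-0.05,"ay":0.05,"az":0.05,"hand":5},{"x":1.22,"y":0.05,"z":1.39,"ax":-0.05,"ay":0.05,"az":0.05,"hand":5},{"x":1.22,"y":0.05,"z":1.39,"ax":-0.05,"ay":0.05,"az":0.05,"hand":5},{"x":1.22,"y":0.05,"z":1.39,"ax":-0.05,"ay":0.05,"az":0.05,"hand":5}]}}

```text
clock: 10.15
eef_pos: [560.1, 359.6, 50.5]
tcp_rot: [3.134, 0.695, 1.434]
contact_force: [0.7, 0.3, -1.5]
opening: 0.143
grasp_force: 58.8
```

Run:
```python
from h import *
rest=np.array([559.4,358.9,47.7])
print(rel(rest,Rt=Rg),monitor.sense()["contact_force"],monitor.sense()["wrist_torque"])
```

```text
(array([ 0.02, -0.01,  0.05]), array([ 0.01, -0.02, -0.01])) [ 0.67918558  0.2964115  -1.51476839] [ 0.49634442 -0.10256167 -0.00469675]
```

Emit:
{"op": "drive_tool", "data": {"plan": [{"x":0.02,"y":-0.01,"z":0.03,"ax":0,"ay":0,"az":0,"hand":5},{"x":0.04,"y":-0.01,"z":0.05,"ax":0,"ay":0,"az":0,"hand":5},{"x":0.04,"y":-0.01,"z":0.05,"ax":0,"ay":0,"az":0,"hand":5},{"x":0.04,"y":-0.01,"z":0.05,"ax":0,"ay":0,"az":0,"hand":60},{"x":0.04,"y":-0.01,"z":0.05,"ax":0,"ay":0,"az":0,"hand":60},{"x":0.04,"y":-0.01,"z":0.05,"ax":0,"ay":0,"az":0,"hand":60},{"x":0.04,"y":-0.01,"z":0.05,"ax":0,"ay":0,"az":0,"hand":60}]}}

```text
clock: 10.85
eef_pos: [559.0, 359.3, 46.2]
tcp_rot: [3.135, 0.696, 1.435]
contact_force: [-0.4, -0.3, 0.4]
opening: 0.703
grasp_force: 0.0
```

Run:
```python
from h import *
s=monitor.sense();R=Ro.from_euler('xyz',s["tcp_rot"]).as_matrix()
print(s["contact_force"],s["eef_pos"],(R.T@[0,0,150]/50).round(2))
```

```text
[-0.35915818 -0.27145296  0.37039333] [559.01648417 359.28730173  46.20451371] [-1.92  0.01 -2.3 ]
```

Emit:
{"op": "drive_tool", "data": {"plan": [{"x":-0.3,"y":0,"z":-0.36,"ax":0,"ay":0,"az":0,"hand":60},{"x":-0.9,"y":0,"z":-1.08,"ax":0,"ay":0,"az":0,"hand":60},{"x":-1.5,"y":0,"z":-1.8,"ax":0,"ay":0,"az":0,"hand":60},{"x":-1.92,"y":0.0,"z":-2.3,"ax":0,"ay":0,"az":0,"hand":60}]}}

```text
clock: 11.25
eef_pos: [559.0, 359.9, 201.3]
tcp_rot: [3.132, 0.693, 1.433]
contact_force: [1.2, 0.6, 0.9]
opening: 0.7
grasp_force: 0.0
```

Run:
```python
from h import *
print(rel([574,34,190],Rt=Rtool(.966,0)))
```

```text
(array([-4.79,  1.15,  4.28]), array([1.63, 6.48, 4.31]))
```

Emit:
{"op": "drive_tool", "data": {"plan": [{"x":-0.6,"y":0.15,"z":0.53,"ax":0.2,"ay":0.8,"az":0.53,"hand":60},{"x":-1.2,"y":0.3,"z":1.07,"ax":0.4,"ay":1.6,"az":1.07,"hand":60},{"x":-1.8,"y":0.43,"z":1.6,"ax":0.6,"ay":2.4,"az":1.6,"hand":60},{"x":-2.4,"y":0.58,"z":2.14,"ax":0.8,"ay":3.24,"az":2.15,"hand":60},{"x":-3.2,"y":0.77,"z":2.85,"ax":1.09,"ay":4.3,"az":2.87,"hand":60},{"x":-4.0,"y":0.96,"z":3.6,"ax":1.36,"ay":5.4,"az":3.6,"hand":60},{"x":-4.79,"y":1.15,"z":4.28,"ax":1.63,"ay":6.48,"az":4.31,"hand":60},{"x":-4.79,"y":1.15,"z":4.28,"ax":1.63,"ay":6.48,"az":4.31,"hand":60}]}}

```text
clock: 12.05
eef_pos: [572.5, 25.7, 188.0]
tcp_rot: [3.14, 0.0, 0.955]
contact_force: [-0.2, -0.0, 0.2]
opening: 0.7
grasp_force: 0.0
```

Run:
```python
from h import *
i=imaging.camera_info("wrist");im=imaging.grab_frame("wrist");cv2.imwrite("pics/w3.png",im[:,:,::-1])
s=monitor.sense();print(s["eef_pos"],s["tcp_rot"],s["contact_force"],rel([574,34,190],Rt=Rtool(.966,0)))
C=np.array([574,34,0]);y=np.array([np.cos(.966),np.sin(.966),0])
for k in(-45,-22,0,22,45):print(k,proj("wrist",C+k*y+[0,0,85 if abs(k)<30 else 38],i))
# text view of region: metal dark/bright
g=cv2.cvtColor(im,cv2.COLOR_RGB2GRAY);h=cv2.cvtColor(im,cv2.COLOR_RGB2HSV)
print(im[100,100],im[200,100])
# undistort to plane z=85 in rack-aligned frame, 2mm/px, 60x60
xr=np.array([y[1],-y[0],0])
M=np.zeros((130,100,2),np.float32)
for a in range(130):
  for b in range(100):M[a,b]=proj("wrist",C+(65-a)*y+(b-50)*xr+[0,0,85],i)
w=cv2.remap(g,M,None,cv2.INTER_LINEAR);cv2.imwrite("pics/w3r.png",w)
for a in range(5,125,6):print(65-a,' '.join("%3d"%v for v in w[a,10:90:3]))
```

```text
[572.87459326  26.97517108 187.78981408] [3.14039938e+00 2.86961970e-03 9.58456895e-01] [-0.49186382 -2.12106807 -0.03077988] (array([ 0.13, -0.06, -0.04]), array([ 0.01,  0.03, -0.07]))
-45 [315.9 222.1]
-22 [315.2 217.2]
0 [314.9 192.2]
22 [314.5 165.9]
45 [314.7 132.5]
[64 63 55] [175 162 146]
60 164 166 169 163 160 163 168 165 160 165 161 167 163 156 167 164 171 167 164 165 164 161 161 167 167 169 166
54 161 167 161 161 147 123 123 126 126 126 128 127 129 121 102 128 132 128 131 131 132 130 128 130 156 160 168
48 159 163 162 164 155 128  79 170 165 167 155 107 122 131  90 137 155 113 158 164 163  96  62 113 157 167 162
42 164 161 159 160 135 116  84 169 168 166 154  69 163 126  90 121 156 109 159 165 139  94  61 106 155 164 166
36 160 161 165 167 153 123 116 163 169 167 102  68 131 126  91 120 154 105 159 169 167  94  78 105 160 165 165
30  93  94  96  98  93 126  86 156 161 158  99  70 115 102 130  94 154 109 166 165 163  97  81 104 148 161 167
24  94  92  92  91  93  70  55  90  93 154  94  72 124  89 124 110 154 110 161 162 160  96  78 107 155 167 163
18  94  94  96  92  94  6
[... 723 characters left out ...]
 120 123 128 130 150 167 167
-24  95  94  96  94  96  98  94  94  94  98 131 170 161 160  70 110 173 167 157 167 166 165 171 165 162 168 167
-30  97  95  93  96  95  96  94  95 131 167 163 169 169 166 165 167 168 165 164 164 165 162 163 167 164 156 158
-36  94  91  97  95  94  96 142 164 159 167 162 160 162 167 166 161 162 161 170 169 163 165 167 164 161 167 166
-42  91  92  97 128 160 170 166 165 160 166 168 161 161 166 167 168 163 166 165 166 164 165 160 164 162 163 161
-48 113 158 163 160 165 166 162 158 170 169 163 165 167 162 164 165 160 165 157 162 163 162 155 114  97  94  95
-54 161 161 164 165 168 167 163 163 164 158 159 168 166 160 166 165 163 160 124 101  95  96 103 135 158 158 156
```

Run:
```python
from h import *
i=imaging.camera_info("wrist");C=np.array([574,34,0]);y=np.array([np.cos(.966),np.sin(.966),0]);xr=np.array([y[1],-y[0],0])
im=cv2.imread("pics/w3.png",0)
def remap(z):
    M=np.zeros((150,110,2),np.float32)
    for a in range(150):
        for b in range(110):M[a,b]=proj("wrist",C+(75-a)*y+(b-55)*xr+[0,0,z],i)
    return cv2.remap(im,M,None,cv2.INTER_LINEAR)
w=remap(38)
print("y profile z38");
for b in(35,70,75):print(b-55,[(75-a,int(w[a,b])) for a in range(10,145,2) if w[a,b]<85 or w[a,b]>0 and abs(int(w[a,b])-int(w[a-2,b]))>25])
for a in(45,60,75,90):print("x prof y",75-a,[(b-55,int(w[a,b])) for b in range(5,105,2) ])
w=remap(85)
for a in range(20,115,8):print("85 y",75-a,[int(w[a,b]) for b in range(43,68)])
```

```text
y profile z38
-20 [(55, 117), (53, 88), (51, 124), (49, 154), (19, 118), (17, 92), (-23, 57), (-25, 47), (-27, 47), (-29, 47), (-31, 47), (-33, 50), (-35, 73), (-49, 145)]
15 [(55, 92), (49, 154), (5, 100), (3, 83), (1, 82), (-1, 84), (-5, 84), (-7, 84), (-11, 83), (-13, 83), (-15, 84), (-19, 140), (-23, 64), (-25, 48), (-27, 49), (-29, 47), (-31, 48), (-33, 88), (-35, 129)]
20 [(55, 87), (53, 120), (49, 157), (7, 110), (-17, 139), (-19, 165), (-23, 55), (-25, 47), (-27, 48), (-29, 46), (-31, 48), (-33, 87), (-35, 130)]
x prof y 30 [(-50, 153), (-48, 160), (-46, 161), (-44, 162), (-42, 164), (-40, 164), (-38, 167), (-36, 170), (-34, 144), (-32, 104), (-30, 112), (-28, 106), (-26, 154), (-24, 162), (-22, 164), (-20, 168), (-18, 167), (-16, 166), (-14, 128), (-12, 87), (-10, 67), (-8, 71), (-6, 122), (-4, 165), (-2, 111), (0, 84), (2, 91), (4, 97), (6, 156), (8, 160), (10, 101), (12, 107), (14, 125), (16, 162), (18, 165), (20, 169), (22, 168), (24, 136), (26, 95), (28, 91), (30, 75), (32, 76), (34, 114), (36, 137), (38, 170), (40, 167), (42, 162), (44, 164), (46, 162), (48, 160)]
x pro
[... 2407 characters left out ...]
 85, 72, 68, 71, 81, 89, 80, 82, 98, 109, 118, 121, 118, 112, 100, 85, 87, 91, 86, 74, 69, 73]
85 y -1 [94, 94, 93, 91, 76, 70, 73, 87, 94, 73, 59, 61, 65, 66, 67, 66, 63, 61, 60, 93, 104, 96, 80, 70, 71]
85 y -9 [47, 47, 46, 45, 50, 60, 56, 48, 47, 48, 55, 61, 65, 66, 67, 65, 63, 61, 55, 49, 46, 48, 53, 61, 58]
85 y -17 [63, 63, 63, 64, 64, 65, 65, 66, 67, 67, 65, 61, 58, 64, 65, 63, 64, 81, 103, 110, 112, 113, 114, 116, 114]
85 y -25 [122, 146, 164, 168, 167, 165, 162, 161, 161, 161, 161, 158, 143, 128, 122, 127, 142, 157, 164, 169, 171, 170, 170, 166, 164]
85 y -33 [163, 162, 162, 163, 161, 159, 159, 163, 165, 166, 167, 166, 166, 164, 165, 164, 163, 161, 160, 161, 161, 163, 165, 166, 165]
```

Run:
```python
from h import *
C=np.array([416.5,186,50]);a0=1.49;y=np.array([np.cos(a0),np.sin(a0),0]);xr=np.array([y[1],-y[0],0])
for n,im,i in(("top",imaging.grab_frame("top"),None),("wrist",imaging.grab_frame("wrist"),imaging.camera_info("wrist"))):
    i=i or imaging.camera_info(n)
    M=np.array([[proj(n,C+(90-a)*y+(b-80)*xr,i) for b in range(160)] for a in range(180)],np.float32)
    w=cv2.remap(im,M,None,cv2.INTER_CUBIC);cv2.imwrite(f"pics/d_{n}.png",w[:,:,::-1])
    W=cv2.GaussianBlur(w,(5,5),0).astype(int);m=(W[:,:,1]-W[:,:,0])  # greenness
    print(n,"bench",m[5,5],m[175,80],"dish",m[90,80])
    th=(np.median(m[:8])+np.median(m[80:100,70:90]))/2;k=m>th
    for r in(-40,-20,0,20,40):
        q=np.where(k[90-r])[0];print(" y",r,"x range",q.min()-80 if len(q) else None,q.max()-80 if len(q) else None,end=";")
    for c in(-42,-35,-20,0,20,35,42):
        q=np.where(k[:,c+80])[0];print(" x",c,"y range",90-q.max() if len(q) else None,90-q.min() if len(q) else None,end=";")
    print()
print(rel([580,40.1,67],Rt=Rtool(.966,0)))
```

```text
top bench -18 -8 dish 1
 y -40 x range -51 49; y -20 x range -51 50; y 0 x range -50 50; y 20 x range -50 50; y 40 x range -50 50; x -42 y range -77 62; x -35 y range -71 62; x -20 y range -83 69; x 0 y range -79 70; x 20 y range -84 70; x 35 y range -86 61; x 42 y range -84 61;
wrist bench -14 -12 dish -6
 y -40 x range -44 74; y -20 x range -44 74; y 0 x range -43 74; y 20 x range -44 74; y 40 x range -43 75; x -42 y range -47 66; x -35 y range -47 66; x -20 y range -51 90; x 0 y range -57 90; x 20 y range -59 90; x 35 y range -54 90; x 42 y range -53 90;
(array([0.21, 0.02, 2.4 ]), array([ 0.  ,  0.03, -0.02]))
```

Run:
```python
from h import *
print(rel([412,115,230],Rt=Rtool(1.49,0)))
```

```text
(array([-0.49, -3.59, -0.86]), array([-0.01,  0.03, -5.03]))
```

Emit:
{"op": "drive_tool", "data": {"plan": [{"x":-0.1,"y":-0.7,"z":-0.86,"ax":0,"ay":0,"az":-1.0,"hand":50},{"x":-0.2,"y":-1.5,"z":-0.86,"ax":0,"ay":0,"az":-2.0,"hand":50},{"x":-0.3,"y":-2.3,"z":-0.86,"ax":0,"ay":0,"az":-3.2,"hand":50},{"x":-0.4,"y":-3.0,"z":-0.86,"ax":0,"ay":0,"az":-4.2,"hand":50},{"x":-0.49,"y":-3.59,"z":-0.86,"ax":0,"ay":0.03,"az":-5.03,"hand":50},{"x":-0.49,"y":-3.59,"z":-0.86,"ax":0,"ay":0.03,"az":-5.03,"hand":50},{"x":-0.49,"y":-3.59,"z":-0.86,"ax":0,"ay":0.03,"az":-5.03,"hand":50},{"x":-0.49,"y":-3.59,"z":-0.86,"ax":0,"ay":0.03,"az":-5.03,"hand":50}]}}

```text
clock: 13.0
eef_pos: [412.7, 116.7, 229.4]
tcp_rot: [-3.141, -0.001, 1.494]
contact_force: [0.3, 0.1, -0.2]
opening: 0.582
grasp_force: 0.0
```

Run:
```python
from h import *
imaging.grab_frame("wrist")
C=np.array([416.5,186,50]);a0=1.49;y=np.array([np.cos(a0),np.sin(a0),0]);xr=np.array([y[1],-y[0],0])
n="wrist";i=imaging.camera_info(n);im=imaging.grab_frame(n)
print(monitor.sense()["eef_pos"],"cam",-np.array(i["R"]).T@i["t"])
M=np.array([[proj(n,C+(90-a)*y+(b-80)*xr,i) for b in range(160)] for a in range(180)],np.float32)
w=cv2.remap(im,M,None,cv2.INTER_CUBIC)
W=cv2.GaussianBlur(w,(3,3),0).astype(int)
for r in(-35,0,35):print("y",r,[(b-80,)+tuple(W[90-r,b]) for b in list(range(22,42,2))+list(range(118,140,2))])
for c in(-30,30):print("x",c,[(90-a,)+tuple(W[a,c+80]) for a in list(range(20,46,2))+list(range(134,164,2))])
```

```text
[412.60665332 116.02701865 229.06243758] cam [418.45244705 194.23434436 371.53228828]
y -35 [(-58, np.int64(97), np.int64(90), np.int64(81)), (-56, np.int64(96), np.int64(89), np.int64(80)), (-54, np.int64(95), np.int64(88), np.int64(80)), (-52, np.int64(96), np.int64(88), np.int64(80)), (-50, np.int64(96), np.int64(89), np.int64(80)), (-48, np.int64(96), np.int64(89), np.int64(81)), (-46, np.int64(97), np.int64(93), np.int64(83)), (-44, np.int64(97), np.int64(95), np.int64(84)), (-42, np.int64(79), np.int64(76), np.int64(68)), (-40, np.int64(61), np.int64(59), np.int64(52)), (38, np.int64(99), np.int64(96), np.int64(85)), (40, np.int64(97), np.int64(94), np.int64(84)), (42, np.int64(77), np.int64(76), np.int64(67)), (44, np.int64(59), np.int64(57), np.int64(50)), (46, np.int64(66), np.int64(66), np.int64(59)), (48, np.int64(127), np.int64(130), np.int64(116)), (50, np.int64(174), np.int64(178), np.int64(159)), (52, np.int64(170), np.int64(167), np.int64(150)), (54, np.int64(164), np.int64(152), np.int64(138)), (56, np.int64(161), np.int64(149), np.int64(135)), (58, np.int64(163), np
[... 4280 characters left out ...]
nt64(66), np.int64(58)), (-48, np.int64(119), np.int64(119), np.int64(106)), (-50, np.int64(171), np.int64(174), np.int64(155)), (-52, np.int64(172), np.int64(169), np.int64(151)), (-54, np.int64(169), np.int64(158), np.int64(142)), (-56, np.int64(166), np.int64(154), np.int64(139)), (-58, np.int64(164), np.int64(151), np.int64(137)), (-60, np.int64(163), np.int64(151), np.int64(137)), (-62, np.int64(160), np.int64(149), np.int64(135)), (-64, np.int64(162), np.int64(150), np.int64(136)), (-66, np.int64(166), np.int64(154), np.int64(138)), (-68, np.int64(164), np.int64(152), np.int64(137)), (-70, np.int64(162), np.int64(150), np.int64(135)), (-72, np.int64(163), np.int64(151), np.int64(137))]
```

Run:
```python
from h import *
print(rel([580,40.1,140],Rt=Rtool(.966,0)))
```

```text
(array([-1.25,  3.46,  1.78]), array([-0.01, -0.  ,  5.03]))
```

Emit:
{"op": "drive_tool", "data": {"plan": [{"x":-0.25,"y":0.7,"z":0.3,"ax":0,"ay":0,"az":1.0,"hand":50},{"x":-0.5,"y":1.4,"z":0.6,"ax":0,"ay":0,"az":2.0,"hand":50},{"x":-0.75,"y":2.1,"z":0.9,"ax":0,"ay":0,"az":3.0,"hand":50},{"x":-1.0,"y":2.8,"z":1.3,"ax":0,"ay":0,"az":4.1,"hand":50},{"x":-1.25,"y":3.46,"z":1.78,"ax":0,"ay":0,"az":5.03,"hand":50},{"x":-1.25,"y":3.46,"z":1.78,"ax":0,"ay":0,"az":5.03,"hand":50},{"x":-1.25,"y":3.46,"z":1.78,"ax":0,"ay":0,"az":5.03,"hand":50},{"x":-1.25,"y":3.46,"z":1.78,"ax":0,"ay":0,"az":5.03,"hand":50}]}}

```text
clock: 13.9
eef_pos: [578.8, 39.9, 139.8]
tcp_rot: [-3.139, 0.001, 0.966]
contact_force: [-0.4, -0.5, 0.3]
opening: 0.586
grasp_force: 0.0
```

Run:
```python
from h import *
imaging.grab_frame("wrist");print(rel([580,40.1,66],Rt=Rtool(.966,0)))
i=imaging.camera_info("wrist");im=cv2.cvtColor(imaging.grab_frame("wrist"),cv2.COLOR_RGB2GRAY)
C=np.array([580,40.1,0]);y=np.array([np.cos(.966),np.sin(.966),0]);xr=np.array([y[1],-y[0],0])
for z,ys in((85,(18,10,0)),(38,(20,0))):
    M=np.array([[proj("wrist",C+k*y+b*xr+[0,0,z],i) for b in range(-42,43,2)] for k in ys],np.float32)
    for k,row in zip(ys,cv2.remap(im,M,None,cv2.INTER_LINEAR)):print(z,k,row.tolist())
```

```text
(array([0.01, 0.02, 1.48]), array([-0.02,  0.  ,  0.01]))
85 18 [94, 94, 94, 94, 95, 92, 95, 90, 69, 61, 74, 96, 94, 97, 95, 96, 78, 69, 95, 64, 91, 116, 118, 108, 87, 68, 82, 94, 94, 94, 91, 95, 72, 64, 93, 149, 167, 168, 165, 163, 166, 171, 163]
85 10 [96, 94, 94, 95, 96, 96, 97, 90, 69, 61, 63, 95, 100, 98, 94, 95, 90, 71, 94, 71, 63, 68, 67, 63, 110, 103, 97, 100, 100, 97, 107, 95, 69, 68, 72, 139, 170, 165, 169, 166, 165, 165, 171]
85 0 [97, 99, 98, 96, 98, 94, 95, 91, 69, 57, 81, 99, 102, 94, 95, 95, 86, 71, 94, 71, 63, 67, 66, 63, 131, 109, 135, 163, 168, 164, 156, 97, 85, 51, 109, 142, 167, 166, 167, 169, 169, 166, 164]
38 20 [98, 97, 95, 96, 86, 69, 64, 53, 87, 92, 94, 94, 96, 98, 95, 78, 69, 94, 151, 159, 95, 87, 92, 98, 163, 147, 105, 124, 168, 166, 161, 159, 146, 99, 96, 66, 61, 97, 124, 160, 167, 172, 171]
38 0 [100, 99, 95, 94, 86, 70, 61, 54, 92, 96, 96, 94, 93, 94, 97, 91, 70, 93, 90, 56, 62, 83, 119, 115, 102, 92, 70, 71, 94, 96, 95, 94, 95, 95, 96, 74, 52, 67, 106, 161, 167, 171, 167]
```

The bail sleeve lies within 1 mm of the finger centre line, so I'm descending and gripping it.

Emit:
{"op": "drive_tool", "data": {"plan": [{"x":0.01,"y":0.02,"z":0.5,"ax":0,"ay":0,"az":0,"hand":50},{"x":0.01,"y":0.02,"z":1.0,"ax":0,"ay":0,"az":0,"hand":50},{"x":0.01,"y":0.02,"z":1.46,"ax":0,"ay":0,"az":0,"hand":50},{"x":0.01,"y":0.02,"z":1.46,"ax":0,"ay":0,"az":0,"hand":50},{"x":0.01,"y":0.02,"z":1.46,"ax":0,"ay":0,"az":0,"hand":3},{"x":0.01,"y":0.02,"z":1.46,"ax":0,"ay":0,"az":0,"hand":3},{"x":0.01,"y":0.02,"z":1.46,"ax":0,"ay":0,"az":0,"hand":3},{"x":0.01,"y":0.02,"z":1.46,"ax":0,"ay":0,"az":0,"hand":3}]}}

```text
clock: 14.8
eef_pos: [581.6, 39.8, 68.1]
tcp_rot: [3.141, -0.002, 0.966]
contact_force: [0.8, -1.7, 5.9]
opening: 0.09
grasp_force: 58.6
```

Emit:
{"op": "drive_tool", "data": {"plan": [{"x":0,"y":0,"z":-0.2,"ax":0,"ay":0,"az":0,"hand":3},{"x":0,"y":0,"z":-0.5,"ax":0,"ay":0,"az":0,"hand":3},{"x":0,"y":0,"z":-0.9,"ax":0,"ay":0,"az":0,"hand":3},{"x":0,"y":0,"z":-1.4,"ax":0,"ay":0,"az":0,"hand":3},{"x":0,"y":0,"z":-1.8,"ax":0,"ay":0,"az":0,"hand":3},{"x":0,"y":0,"z":-2.0,"ax":0,"ay":0,"az":0,"hand":3},{"x":0,"y":0,"z":-2.0,"ax":0,"ay":0,"az":0,"hand":3}]}}

```text
clock: 15.5
eef_pos: [581.2, 39.9, 168.6]
tcp_rot: [3.141, -0.002, 0.966]
contact_force: [0.3, 0.8, -0.9]
opening: 0.092
grasp_force: 58.7
```

Run:
```python
from h import *
imaging.grab_frame("top");s=monitor.sense();print(s["opening"],s["contact_force"],s["wrist_torque"],s["eef_pos"])
print(rel([420.6,192.7,180],Rt=Rtool(1.49,0)))
# rod at rest check & rack in grip: sleeve extents along y in wrist view, at bar height
i=imaging.camera_info("wrist");im=cv2.cvtColor(imaging.grab_frame("wrist"),cv2.COLOR_RGB2GRAY)
T=s["eef_pos"];y=np.array([np.cos(.966),np.sin(.966),0]);xr=np.array([y[1],-y[0],0])
B=T-[0,0,66-38]
M=np.array([[proj("wrist",B+k*y+b*xr,i) for k in range(-60,61,2)] for b in(-20,20)],np.float32)
print(cv2.remap(im,M,None,cv2.INTER_LINEAR).tolist())
```

```text
0.09451753976617236 [ 0.69776049 -0.17116841 -2.11403463] [-0.01157785  0.02365924  0.03358476] [580.43444932  39.81729812 167.20207249]
(array([ 0.7 , -4.37, -0.25]), array([-0.01, -0.01, -5.01]))
[[12, 11, 9, 10, 11, 8, 10, 13, 10, 11, 11, 13, 14, 11, 9, 12, 11, 12, 11, 8, 19, 13, 13, 11, 11, 95, 174, 171, 169, 108, 100, 101, 101, 97, 98, 99, 97, 94, 96, 97, 97, 98, 100, 98, 96, 97, 99, 97, 103, 99, 100, 116, 90, 48, 50, 116, 164, 166, 105, 167, 170], [12, 11, 10, 13, 12, 11, 13, 10, 13, 10, 10, 15, 16, 11, 11, 12, 10, 13, 11, 12, 17, 11, 15, 12, 83, 167, 165, 170, 172, 173, 170, 174, 169, 170, 172, 167, 167, 168, 170, 168, 172, 176, 173, 172, 172, 168, 175, 177, 175, 169, 171, 125, 100, 50, 52, 121, 172, 172, 172, 172, 171]]
```

Emit:
{"op": "drive_tool", "data": {"plan": [{"x":0.08,"y":-0.5,"z":-0.1,"ax":0,"ay":0,"az":-0.6,"hand":3},{"x":0.2,"y":-1.1,"z":-0.2,"ax":0,"ay":0,"az":-1.3,"hand":3},{"x":0.3,"y":-1.7,"z":-0.25,"ax":0,"ay":0,"az":-2.0,"hand":3},{"x":0.4,"y":-2.4,"z":-0.25,"ax":0,"ay":0,"az":-2.8,"hand":3},{"x":0.5,"y":-3.1,"z":-0.25,"ax":0,"ay":0,"az":-3.6,"hand":3},{"x":0.6,"y":-3.7,"z":-0.25,"ax":0,"ay":0,"az":-4.3,"hand":3},{"x":0.7,"y":-4.15,"z":-0.25,"ax":0,"ay":0,"az":-5.01,"hand":3},{"x":0.68,"y":-4.37,"z":-0.25,"ax":0,"ay":0,"az":-5.01,"hand":3}]}}

```text
clock: 16.4
eef_pos: [418.1, 192.8, 178.4]
tcp_rot: [-3.138, 0.0, 1.493]
contact_force: [0.9, -0.9, -2.6]
opening: 0.094
grasp_force: 58.7
```

Run:
```python
from h import *
for _ in range(6): imaging.grab_frame("wrist")
s=monitor.sense();print(s["eef_pos"],s["contact_force"],s["clock"])
for z in(125,73):print(rel([420.5,191.2,z],Rt=Rtool(1.49,0)))
```

```text
[420.65997219 191.41227457 179.3144968 ] [-0.21487613 -0.11411239 -1.07019069] 16.7
(array([-0.  , -0.  ,  1.09]), array([-0.02, -0.  , -0.01]))
(array([-0.01,  0.  ,  2.13]), array([-0.02, -0.  , -0.01]))
```

Emit:
{"op": "drive_tool", "data": {"plan": [{"x":0,"y":0,"z":0.4,"ax":0,"ay":0,"az":0,"hand":3},{"x":0,"y":0,"z":0.8,"ax":0,"ay":0,"az":0,"hand":3},{"x":0,"y":0,"z":1.15,"ax":0,"ay":0,"az":0,"hand":3},{"x":0,"y":0,"z":1.45,"ax":0,"ay":0,"az":0,"hand":3},{"x":0,"y":0,"z":1.7,"ax":0,"ay":0,"az":0,"hand":3},{"x":0,"y":0,"z":1.9,"ax":0,"ay":0,"az":0,"hand":3},{"x":0,"y":0,"z":2.02,"ax":0,"ay":0,"az":0,"hand":3},{"x":0,"y":0,"z":2.06,"ax":0,"ay":0,"az":0,"hand":3}]}}

```text
clock: 17.5
eef_pos: [419.8, 191.9, 76.0]
tcp_rot: [-3.139, -0.0, 1.49]
contact_force: [0.2, 0.4, -1.8]
opening: 0.089
grasp_force: 58.8
```

Emit:
{"op": "drive_tool", "data": {"plan": [{"x":0,"y":0,"z":0.03,"ax":0,"ay":0,"az":0,"hand":3},{"x":0,"y":0,"z":0.05,"ax":0,"ay":0,"az":0,"hand":3},{"x":0,"y":0,"z":0.07,"ax":0,"ay":0,"az":0,"hand":3},{"x":0,"y":0,"z":0.08,"ax":0,"ay":0,"az":0,"hand":3},{"x":0,"y":0,"z":0.08,"ax":0,"ay":0,"az":0,"hand":3}]}}

```text
clock: 18.0
eef_pos: [419.9, 192.1, 72.6]
tcp_rot: [-3.14, -0.001, 1.491]
contact_force: [-0.6, -0.3, -2.0]
opening: 0.092
grasp_force: 58.8
```

Emit:
{"op": "drive_tool", "data": {"plan": [{"x":0,"y":0,"z":0.015,"ax":0,"ay":0,"az":0,"hand":3},{"x":0,"y":0,"z":0.03,"ax":0,"ay":0,"az":0,"hand":3},{"x":0,"y":0,"z":0.03,"ax":0,"ay":0,"az":0,"hand":3},{"x":0,"y":0,"z":0.03,"ax":0,"ay":0,"az":0,"hand":3}]}}

```text
clock: 18.4
eef_pos: [420.5, 192.2, 71.9]
tcp_rot: [-3.141, -0.001, 1.491]
contact_force: [-1.8, -2.8, 12.3]
opening: 0.088
grasp_force: 60.3
```

The rack touches the dish floor at the expected height, so I'm releasing it and backing off.

Emit:
{"op": "drive_tool", "data": {"plan": [{"x":0,"y":0,"z":-0.015,"ax":0,"ay":0,"az":0,"hand":3},{"x":0,"y":0,"z":-0.015,"ax":0,"ay":0,"az":0,"hand":40},{"x":0,"y":0,"z":-0.015,"ax":0,"ay":0,"az":0,"hand":50},{"x":0,"y":0,"z":-0.015,"ax":0,"ay":0,"az":0,"hand":50},{"x":0,"y":0,"z":-0.5,"ax":0,"ay":0,"az":0,"hand":50},{"x":0,"y":0,"z":-1.3,"ax":0,"ay":0,"az":0,"hand":50},{"x":-0.7,"y":0,"z":-2.2,"ax":0,"ay":0,"az":0,"hand":50},{"x":-1.3,"y":0,"z":-3.0,"ax":0,"ay":0,"az":0,"hand":50}]}}

```text
clock: 19.2
eef_pos: [414.7, 131.0, 216.6]
tcp_rot: [-3.139, -0.0, 1.492]
contact_force: [1.2, -0.1, -0.2]
opening: 0.588
grasp_force: 0.0
```

Run:
```python
from h import *
for _ in range(4): imaging.grab_frame("wrist")
i=imaging.camera_info("wrist");im=imaging.grab_frame("wrist");g=cv2.cvtColor(im,cv2.COLOR_RGB2GRAY)
C=np.array([420.6,192.7,0]);y=np.array([np.cos(1.49),np.sin(1.49),0]);xr=np.array([y[1],-y[0],0])
def prof(z,pts):
    M=np.array([[proj("wrist",C+a*xr+b*y+[0,0,z],i) for a,b in pts]],np.float32);return cv2.remap(g,M,None,cv2.INTER_LINEAR)[0].tolist()
print("x@42 y=15",prof(42,[(a,15) for a in range(-56,57,2)]))
print("x@42 y=-25",prof(42,[(a,-25) for a in range(-56,57,2)]))
print("y@42 x=-20",prof(42,[(-20,b) for b in range(-66,67,2)]))
print("y@42 x=20",prof(42,[(20,b) for b in range(-66,67,2)]))
print("bar x@89",prof(89,[(a,5) for a in range(-20,21,2)]))
s=monitor.sense();print(s["eef_pos"],s["contact_force"],s["clock"])
# rod: compare top picture with the first
t=imaging.grab_frame("top");a=cv2.resize(cv2.imread("pics/t.png"),(640,400)).astype(int);b=t[:,:,::-1].astype(int)
print("rod diff",np.abs(a-b)[170:200,170:255].mean().round(1),"noise",np.abs(a-b)[100:170,250:330].mean().round(1))
k=(b[165:200,165:250].sum(2)<150);kk=(a[165:200,165:250].sum(2)<150)
for m in(kk,k):v,u=np.where(m);print(len(u),u.mean(),v.mean(),u.min(),u.max(),v.min(),v.max())
```

```text
x@42 y=15 [96, 95, 97, 139, 175, 126, 69, 69, 146, 177, 165, 128, 98, 78, 153, 179, 178, 178, 178, 178, 129, 90, 71, 77, 126, 92, 94, 116, 122, 112, 106, 151, 96, 112, 142, 180, 180, 181, 173, 131, 101, 93, 60, 81, 132, 107, 99, 98, 88, 61, 57, 127, 177, 169, 149, 151, 152]
x@42 y=-25 [91, 93, 93, 96, 95, 69, 58, 63, 90, 96, 90, 71, 59, 56, 84, 96, 97, 97, 96, 96, 97, 95, 74, 80, 95, 87, 100, 123, 130, 110, 99, 162, 140, 112, 138, 178, 180, 179, 180, 176, 105, 95, 72, 101, 127, 106, 96, 93, 69, 57, 64, 139, 180, 165, 157, 160, 159]
y@42 x=-20 [94, 94, 96, 95, 93, 73, 64, 64, 64, 65, 70, 71, 46, 45, 49, 91, 96, 96, 96, 96, 96, 97, 96, 97, 104, 163, 170, 178, 178, 179, 179, 179, 178, 179, 179, 178, 179, 178, 179, 179, 179, 180, 180, 179, 179, 179, 179, 179, 179, 179, 179, 180, 132, 58, 122, 169, 178, 179, 171, 72, 61, 123, 177, 178, 177, 177, 176]
y@42 x=20 [168, 146, 104, 95, 91, 69, 64, 63, 64, 74, 83, 70, 46, 46, 51, 102, 164, 179, 178, 180, 179, 180, 180, 178, 179, 178, 179, 178, 179, 181, 182, 181, 178, 181, 181, 181, 181, 181, 182, 181, 180, 179, 181, 181, 182, 181, 181, 180, 182, 180, 182, 181, 133, 57, 129, 150, 180, 181, 158, 69, 64, 145, 179, 180, 181, 179, 178]
bar x@89 [178, 179, 178, 139, 83, 66, 93, 141, 90, 115, 125, 107, 121, 162, 107, 149, 181, 182, 182, 173, 101]
[414.96333217 131.36652287 215.05833644] [-0.50407589 -0.24469031 -0.66049503] 19.45
rod diff 6.4 noise 4.1
85 27.2 15.058823529411764 10 46 12 19
94 27.425531914893618 15.48936170212766 10 46 12 20
```

```bash
python3 -c "
from rig import r
print(r.sign_off())"
```

```text
the job is handed in; nothing more can be done
None
```

The job is handed in, and the hand-in returned no verdict: by my last camera measurements the rack sits flat in the open dish within about 2 mm of its middle, and the rod is back on its rest where it started, hook down.

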